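# Draw out a filter tray with a pull hook

## Task

Get the filter tray of the white and blue filter unit ready for service: slide its clear guard fully open, take the red-handled hook from its cradle, catch the yellow pull tongue through its hole and gently draw the tray out to its stop. Then lay the hook back on its cradle as it was, leaving the guard open and the tray out. Keep the gripper itself off the unit once the tray is on its way, and do not disturb the bottle, the beaker and the jar.

Things in the scene. Friction and masses are not known exactly. Their poses are not given: they have to be found in the camera images.
- unit: Filter unit, white and blue, mm: 220 deep, 290 wide, 130 high. Origin at bench level on its front face plane, on the tray's centre line; +x into the unit, away from the robot; +y to the closed machine half; z up. Fills x 0 to 220, y -75 to 215. Tray bay: notch x 0 to 100, y -60 to 60, floor z 20, open above and in front once the guard is off. In it a yellow pull tongue, see bay
- bay (a point): Point at the unit's x 0, y 0, z 60 (axes as the unit's). Flat yellow tongue, 50 wide, 8 thick, top face at this height, juts to -x from the tray's front. Upright through hole near its end: 20 (x) by 24 (y), on y = 0, end of tongue 12 beyond it. Hole centre at x = 70 - t - u: t = tray joint in mm, u = 0 to 35, NOT measured: feel for it or see it from above. 32 of free space below the tongue
- guard_fin (a point): Centre of the blue upright fin, the grip on top of the clear guard: 50 long (unit's x), 14 thick (unit's y), 32 high, from z 140 to 172. Axes as the unit's. The guard is an L-shaped clear cover over the bay, 132 wide: top plate z 135 to 140, front plate 12 ahead of the unit's front face. The fin stands in the middle of its width
- guard (a joint): How far the guard is slid along the unit's +y, in m: 0 covers the bay, 0.13 is fully open against its stop; about 2.5 N of friction, stays where it is left
- tray (a joint): How far the tray is out along the unit's -x, in m: 0 shut, 0.10 at its stop; about 4 N friction and some drag, stays where left. Shut, its white front (100 wide, z 31 to 85) is at x 100. The tongue slides in the tray (1.2 N): a pull on its hole first draws the tongue out to u = 35 mm, its stop, then the tray follows
- hook_mid (a point): Centre of the hook's red handle, a bar 90 long (x) by 22 wide (y) by 22 high (z), all 140 g. Its +x points to the tip: from the handle's front end a steel rod 9 in diameter runs on along +x, then bends straight down. Lies level on its cradle at the start, handle centre at z 61, rod end down
- hook_tip (a point): Lower end of the hook's rod: 110 ahead (+x) of the handle's centre and 49.5 below it; the upright part of the rod is 9 in diameter and 45 long below the rod's axis
- cradle_rest (a point): Where the handle's centre rests on the fixed cradle, at z 61; its +x is the hook's +x. The cradle: grey base 120 x 70 x 8 with two aluminium blocks 12 thick, 66 apart along x, tops at z 50, cheeks up to z 60 on both sides of a 30 wide groove for the 22 wide handle; between the blocks the handle's sides are free for fingers
- bottle: Bystander: brown glass bottle, 70 in diameter, 160 high, origin under its centre
- beaker: Bystander: glass beaker, 70 in diameter, 90 high, origin under its centre
- jar: Bystander: white jar with blue cap, 60 in diameter, 70 high, origin under its centre
- tool_tray: Bystander: white open tray 150 by 90 by 25 fixed to the bench, on the other side of the bench from the cradle, origin under its centre
Things that resemble listed ones, but are neither listed nor needed, are in the scene too. Of the things shaped like the part that bears hook_mid, the red one is meant. Leave any pink look-alike of the part that bears cradle_rest alone.

How it is judged:
On the way, in this order (a step that is already met when the one before it is completed fails the run):
1. the guard is slid open (value of joint guard above 0.118 m), for 0.2 s.
2. the hook, its end through the tongue's hole, is drawing the tray out (value of joint tray above 0.03 m and contact force between hook and unit above 0.5 N and z of hook_tip in the frame of unit below 0.055 m and contact force between the fingers and unit below 0.5 N), for 0.1 s.
3. the tray is out at its stop (value of joint tray above 0.09 m), for 0.1 s.
At the end, for the whole second after the job is handed in: The tray is out by at least 90 of its 100 mm, the guard is open by at least 118 of its 130 mm, and the hook rests still and level (within 0.12 rad) on its cradle, pointing as it did, its handle's centre within 18 mm of the cradle's rest point (value of joint tray above 0.09 m and value of joint guard above 0.118 m and distance between hook_mid and cradle_rest below 0.018 m and angle between hook_mid's own z axis and vertical below 0.12 rad and x of hook_tip in the frame of cradle_rest above 0.08 m and linear speed of hook below 0.02 m/s); the robot touches nothing.
It fails at once if the gripper or arm touches the unit while the tray is more than 30 mm out (value of joint tray above 0.03 m and contact force between the arm and unit above 1 N).
It fails at once if the hook is forced against the unit with more than 60 N (contact force between hook and unit above 60 N).
It fails at once if the bottle, beaker or jar is pushed by more than 20 mm (distance of any of bottle, beaker, jar from where it was at the start of the episode above 0.02 m).
It also fails if it takes over 67 s, if anything falls off the work surface, if the arm or the gripper's body presses on something with over 40 N, if the wrist force passes 120 N, or if a joint passes its speed limit or range.

## Robot

A 6-joint arm with a two-finger parallel gripper is mounted at the origin on the work surface. World frame = base frame: x ahead of the robot, y to its left, z up, the work surface at z = 0. Lengths are in m, angles in rad, forces in N, time in s.
With the tool pointing down it reaches from about 0.35 to 0.975 m from the base axis. Payload 4.9 kg.
Tool frame: the origin (TCP) lies at the very end of the fingers, on their centre line; the grasp point (between the pads) lies 19 mm behind it (manip.grip_depth is the distance from the TCP to the grasp point, in m); z points along the fingers, x is the direction in which the jaws open and shut, and the axes are right-handed (so a half turn about z gives the same grasp; the last joint's range is limited). The gripper opens to 85 mm and grips with 20 to 120 N. Pads are 22 mm wide; open, the fingers measure 114 mm over their backs; the gripper's body (76 mm by 85 mm) begins 54 mm behind the grasp point. The pads swing forward as they close: fully open they stand 13 mm farther back than shut.
Start: joints at [-1.425, 0.053, 1.613, -0, 1.476, -0.119], TCP at [0.164, -0.603, 0.231] pointing down, gripper open.
Joint ranges: [-3.01, 3.01], [-1.01, 2.22], [0.06, 2.58], [-1.02, 4.17], [0.09, 2.62], [-3.14, 3.14]. Speed limits (rad/s): [2.57, 2.57, 3.14, 3.14, 3.14, 3.14].

## Interface

Orientations are given as a unit quaternion [w, x, y, z].
In Python, from plant import manip gives the robot as it stands. The module is installed in compiled form; this text tells all that it offers.
- The arm moves only by the shell command python3 -m crank 'ROWS' [OPENING]. ROWS is JSON, a list of rows, each a list of 4 numbers: the shift along the tool's x, y, z in cm, then the turn about the tool's z in units of 6 degrees (1.0 is 6 degrees). A call has 1 to 10 rows; each row shifts and turns the commanded pose from where the row before left it, along the tool's axes as they then stand; what a row does not reach is not made up. A row lasts 1/12 s, in which the tool goes at most 41.7 mm and 7.16 degrees, less where a joint would pass 70% of its speed; a pose out of reach is approached as far as the arm can. A call with a gripper value outside its range is refused whole. OPENING is the opening, from 0 (shut) to 1 (fully open), set as the call begins (- or left out, the last holds). The fingers move at their own pace and stop on an object; the grip force is fixed at half the most. Time passes only in rows, so rows that do not move let the fingers close. It gives the time, the measured TCP pose, the force and the opening at its end, in the units of the state.
- manip.state(): the state, without advancing time (a new reading comes with each control period).
- manip.grab_frame(name): name is "side" or "top"; returns a dict with "img" (480x640x3 uint8, red, green, blue), "intrinsics" (3x3 intrinsics, pixels), "D" ([k1, k2, p1, p2, k3] as OpenCV has them; the pictures are not rectified), "position" and "orientation" of the camera in the world. Camera axes: x right, y up, looking along -z (the intrinsics and any distortion apply to the point x, -y, -z); pixel columns grow to the right and rows downward; lengths in m; the calibration is good to about 2 mm. A picture is of the moment at which its call begins. There is no depth.
- manip.job_done(): hands the job in, once; it reports no verdict.
The state is a dict: "time": time; "joint_pos": joint angles; "joint_vel": joint speeds; "joint_efforts": joint torques, N m; "tool_pos": TCP position; "tool_rot": TCP orientation; "contact_force": force on the tool from outside, world axes, zero at the start; "ft_torque": the same for the moment, N m; "gripper_width": opening from 0.0 (shut) to 1.0 (fully open).
Only numpy, scipy, OpenCV 4.12 (cv2) and the standard library are available. Lean on these libraries where they do the work, as an engineer would, in place of code of your own. Each camera call takes 0.05 s, during which the arm holds its last target.

## Working session

There is one attempt and no reset: what is moved stays moved. The work goes in short steps, Python scripts to look and compute and a shell command to move; the robot and the scene stay as the last step left them, time stands still between calls to the robot, and variables do not carry over. Pictures are saved under pics/ and viewed, and the job is handed in when it is done.

```bash
mkdir -p pics; ls; cat > h.py <<'E'
import numpy as np,cv2
from scipy.spatial.transform import Rotation as R
from plant import manip
def snap(name,fn):
    f=manip.grab_frame(name); cv2.imwrite('pics/'+fn+'.png',f['img'][:,:,::-1]); 
    import pickle; pickle.dump(f,open('pics/'+fn+'.pkl','wb')); return f
def load(fn):
    import pickle; return pickle.load(open('pics/'+fn+'.pkl','rb'))
def rot(q): return R.from_quat([q[1],q[2],q[3],q[0]]).as_matrix()
def ray(f,uv):
    K=np.array(f['intrinsics'],float);D=np.array(f['D'],float)
    n=cv2.undistortPoints(np.array(uv,float).reshape(-1,1,2),K,D).reshape(-1,2)
    d=np.c_[n[:,0],-n[:,1],-np.ones(len(n))]
    return np.array(f['position']),d@rot(f['orientation']).T
def plane(f,uv,z):
    o,d=ray(f,uv); return o+d*((z-o[2])/d[:,2])[:,None]
def proj(f,P):
    P=np.array(P,float).reshape(-1,3); M=rot(f['orientation']); c=(P-np.array(f['position']))@M
    c=c*np.array([1,-1,-1]); return cv2.projectPoints(c,np.zeros(3),np.zeros(3),np.array(f['intrinsics'],float),np.array(f['D'],float))[0].reshape(-1,2)
E
python3 - <<'E'
from h import *
for n in('side','top'):
    f=snap(n,n+'0'); print(n,f['position'],f['orientation'],np.array(f['intrinsics']).tolist(),f['D'])
s=manip.state();print(s, manip.grip_depth)
E
```

```text
pics
side [-0.22071021 -0.85850972  1.08407043] [ 0.85068252  0.38440402 -0.14877023 -0.32625178] [[488.13168781194634, 0.0, 310.68847590492027], [0.0, 488.13168781194634, 227.1943064318749], [0.0, 0.0, 1.0]] [-0.12721306  0.          0.          0.          0.        ]
top [ 0.29227018 -0.04327764  1.41637351] [-0.70083357 -0.05970353  0.06596107  0.70775486] [[495.9032517700131, 0.0, 316.4166123999899], [0.0, 495.9032517700131, 234.54908825254913], [0.0, 0.0, 1.0]] [-0.04247958  0.          0.          0.          0.        ]
{'time': 0.1, 'joint_pos': array([-1.42500621e+00,  5.33098569e-02,  1.61414890e+00,  5.63561242e-05,
        1.47600139e+00, -1.18994693e-01]), 'joint_vel': array([ 0.00114038, -0.00067385, -0.00387837, -0.00086966, -0.00168092,
        0.00050073]), 'joint_efforts': array([-3.54149570e-04, -3.94904780e+01, -3.71364462e+01, -1.31088354e-04,
        3.89857640e-03,  1.82635910e-05]), 'tool_pos': array([ 0.16350059, -0.60265618,  0.23017882]), 'tool_rot': array([-6.71451370e-04,  7.94259178e-01, -6.07578378e-01, -6.49478969e-04]), 'contact_force': array([ 0.19654322,  0.22344904, -0.08094141]), 'ft_torque': array([-0.01850259,  0.04161632,  0.00963549]), 'gripper_width': 1.000414997761537} 0.0187
```

View pics/side0.png

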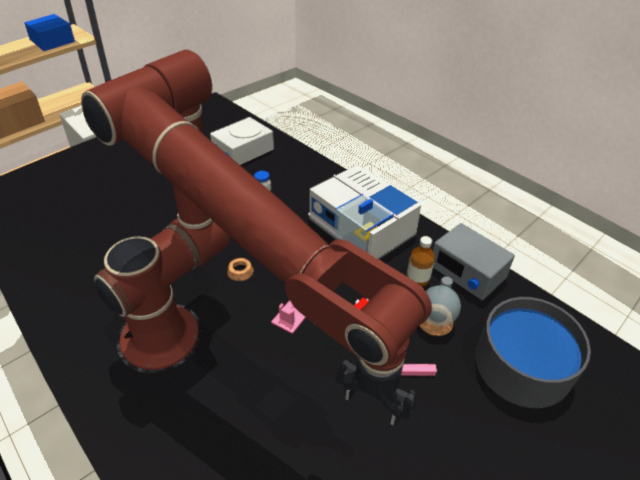

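View pics/top0.png

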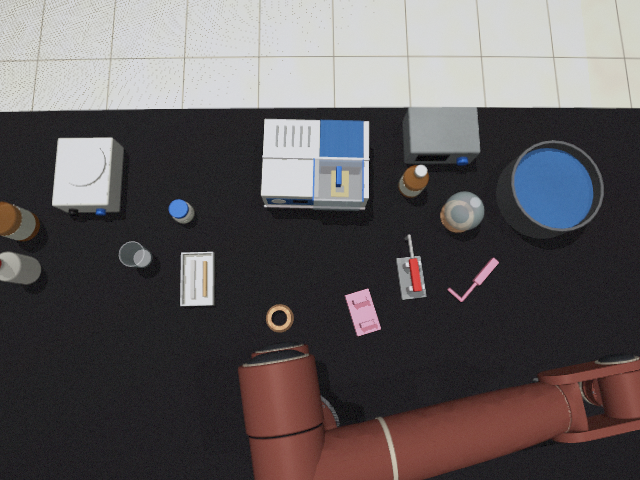

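The top view shows the unit at about (315,165), with the fin at (339,177). The hook on its grey cradle is at (413,272), the pink look-alikes are at (363,312) and (480,272), and a bottle stands near (413,180). I'll zoom in.

```bash
python3 - <<'E'
import cv2
i=cv2.imread('pics/top0.png')
cv2.imwrite('pics/z1.png',cv2.resize(i[110:220,250:380],None,fx=6,fy=5.4,interpolation=cv2.INTER_CUBIC)[:600,:800])
cv2.imwrite('pics/z2.png',cv2.resize(i[225:305,380:460],None,fx=7,fy=7,interpolation=cv2.INTER_CUBIC))
E
```

```text
(no output)
```

View pics/z1.png

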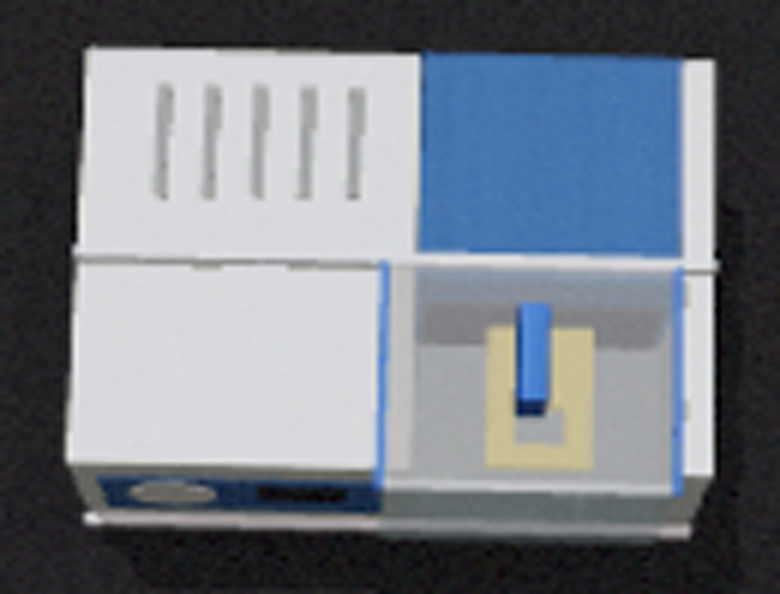

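View pics/z2.png

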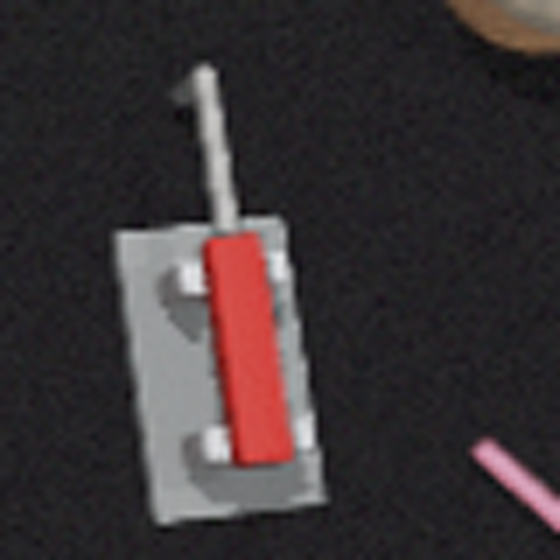

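```bash
cat >> h.py <<'E'
def yaw(v): return np.degrees(np.arctan2(v[1],v[0]))
def red(f,z=0.072):
    h=cv2.cvtColor(f['img'],cv2.COLOR_RGB2HSV)
    m=(((h[...,0]<6)|(h[...,0]>174))&(h[...,1]>165)&(h[...,2]>130)).astype(np.uint8)
    n,l,s,c=cv2.connectedComponentsWithStats(m); return m,l,s,c
E
python3 - <<'E'
from h import *
f=load('top0')
def z1(x,y): return ((x+.5)/6-.5+250,(y+.5)/5.4-.5+110)
def z2(x,y): return ((x+.5)/7-.5+380,(y+.5)/7-.5+225)
P=plane(f,[z1(88,47),z1(715,60),z1(67,462),z1(712,475)],.13)
print('unit top corners',P.round(4))
x=P[1]-P[0];print(np.linalg.norm(x),yaw(-x)); w=P[3]-P[2];print(np.linalg.norm(w)); 
for a,b in((0,2),(1,3)): print(np.linalg.norm(P[a]-P[b]),yaw(P[a]-P[b]))
# fin top z .172
print('fin',plane(f,[z1(518,304),z1(550,304),z1(516,402),z1(545,402)],.172).round(4))
print('tongue',plane(f,[z1(484,467),z1(594,469),z1(487,327),z1(594,327)],.06).round(4))
print('holefront',plane(f,[z1(515,443),z1(565,443)],.06).round(4))
m,l,s,c=red(f)
for k in range(1,len(s)):
    if s[k][4]>60: print(s[k],c[k])
print('handle',plane(f,[z2(206,237),z2(262,233),z2(235,466),z2(294,460)],.072).round(4))
print('rodend',plane(f,[z2(204,72)],.0605).round(4))
print('base',plane(f,[z2(115,233),z2(285,217),z2(156,523),z2(327,500)],.008).round(4))
print('bottle?',plane(f,[(412,190)],0.05),'beaker',plane(f,[(132,255)],.045),plane(f,[(181,209)],.07))
E
```

```text
unit top corners [[ 0.8506  0.0845  0.13  ]
 [ 0.8415 -0.2037  0.13  ]
 [ 0.632   0.0918  0.13  ]
 [ 0.6229 -0.1957  0.13  ]]
0.2883381886537548 88.18653477684255
0.28760123705178914
0.21873545084543414 -1.9101907356400845
0.21871583347772 -2.1032559663251997
fin [[ 0.6982 -0.1085  0.172 ]
 [ 0.6981 -0.1225  0.172 ]
 [ 0.649  -0.1067  0.172 ]
 [ 0.6489 -0.1193  0.172 ]]
tongue [[ 0.646  -0.0968  0.06  ]
 [ 0.6445 -0.1485  0.06  ]
 [ 0.7222 -0.0994  0.06  ]
 [ 0.7218 -0.1503  0.06  ]]
holefront [[ 0.6589 -0.1116  0.06  ]
 [ 0.6587 -0.1352  0.06  ]]
[409 259  12  32 242] [414.70247934 274.43801653]
handle [[ 0.4652 -0.3094  0.072 ]
 [ 0.4666 -0.3315  0.072 ]
 [ 0.3758 -0.3169  0.072 ]
 [ 0.3779 -0.34    0.072 ]]
rodend [[ 0.5329 -0.3138  0.0605]]
base [[ 0.4755 -0.2847  0.008 ]
 [ 0.4814 -0.355   0.008 ]
 [ 0.3573 -0.2969  0.008 ]
 [ 0.3657 -0.3668  0.008 ]]
bottle? [[ 0.66473197 -0.33104388  0.05      ]] beaker [[0.48543125 0.45975521 0.045     ]] [[0.61016226 0.32019056 0.07      ]]
```

```bash
cat >> h.py <<'E'
U0=np.array([.6255,-.1207,0.]);UY=-1.95
def unit(p):  # world -> unit
    return R.from_euler('z',UY,degrees=True).inv().apply(np.array(p)-U0)
def world(p): return R.from_euler('z',UY,degrees=True).apply(np.array(p))+U0
def go(p,jaw=None):
    """print tool shift (cm) to reach p after turning jaws to world yaw jaw (deg)"""
    s=manip.state(); M=rot(s['tool_rot']); x=M[:,0]; cur=yaw(x)
    turn=0
    if jaw is not None:
        d=(jaw-cur+90)%180-90   # world yaw change
        turn=-d                  # tool z points down
        j6=s['joint_pos'][5]
        M=M@R.from_euler('z',turn,degrees=True).as_matrix()
    v=M.T@(np.array(p)-s['tool_pos'])*100
    print('t',round(float(s['time']),2),'pos',s['tool_pos'].round(4),'tilt',np.degrees(np.arccos(-M[2,2])).round(2),'jaw',round(cur,2),'turn units',round(turn/6,3),'q6',s['joint_pos'][5].round(2),'shift cm after turn',v.round(2),'F',s['contact_force'].round(1),'w',round(float(s['gripper_width']),3),'unit',(unit(s['tool_pos'])*1000).round(1))
E
python3 - <<'E'
from h import *
print('fin unit',unit([.673,-.116,.156]))
f=load('top0')
def z1(x,y): return ((x+.5)/6-.5+250,(y+.5)/5.4-.5+110)
for p in plane(f,[z1(378,265),z1(388,265),z1(675,270),z1(684,270),z1(375,487),z1(683,492)],.14): print(unit(p).round(4))
go(world([.05,.004,.30]),UY+90)
E
```

```text
fin unit [0.04731256 0.00631358 0.156     ]
[0.1014 0.0765 0.14  ]
[0.1015 0.072  0.14  ]
[ 0.1023 -0.0569  0.14  ]
[ 0.1024 -0.0609  0.14  ]
[-0.0126  0.075   0.14  ]
[-0.0116 -0.0611  0.14  ]
t 0.1 pos [ 0.1635 -0.6027  0.2302] tilt 0.11 jaw -74.83 turn units 2.853 q6 -0.12 shift cm after turn [-50.15 -49.53  -6.9 ] F [ 0.2  0.2 -0.1] w 1.0 unit [-445.3 -497.4  230.2]
```

```bash
python3 -m crank '[[0,0,-2.5,0.95],[0,0,-2.5,0.95],[0,0,-2,0.95],[-2.8,-2.75,0,0],[-2.8,-2.75,0,0],[-2.8,-2.75,0,0],[-2.8,-2.75,0,0],[-2.8,-2.75,0,0],[-2.8,-2.75,0,0],[-2.8,-2.75,0,0]]' && python3 -m crank '[[-2.8,-2.75,0,0],[-2.8,-2.75,0,0],[-2.8,-2.75,0,0],[-2.8,-2.75,0,0],[-2.8,-2.75,0,0],[-2.8,-2.75,0,0],[-2.8,-2.75,0,0],[-2.8,-2.75,0,0],[0,0,0,0],[0,0,0,0]]'; python3 -c "
from h import *
go(world([.048,.005,.30]),UY+90)"
```

```text
time: 0.93
tool_pos: [0.3634, -0.4121, 0.3008]
tool_rot: [0.0, -0.695, 0.719, 0.0]
contact_force: [0.7, -0.3, -1.0]
gripper_width: 1.001
time: 1.77
tool_pos: [0.5907, -0.1955, 0.3002]
tool_rot: [-0.0, -0.696, 0.718, 0.001]
contact_force: [-0.4, -0.2, 0.1]
gripper_width: 1.002
t 1.77 pos [ 0.5907 -0.1955  0.3002] tilt 0.1 jaw -91.73 turn units 0.036 q6 1.16 shift cm after turn [-8.1  -8.02  0.01] F [-0.4 -0.2  0.1] w 1.002 unit [-32.2 -76.  300.2]
```

```bash
python3 -m crank '[[-2.7,-2.67,0,0],[-2.7,-2.67,0,0],[-2.7,-2.67,0,0],[0,0,3,0],[0,0,3,0],[0,0,3,0],[0,0,2,0],[0,0,0,0],[0,0,0,0]]' 0.6; python3 -c "
from h import *
go(world([.048,.006,.149]),UY+90)
snap('top','top1');f=snap('side','side1')
i=cv2.imread('pics/side1.png');cv2.imwrite('pics/s1.png',cv2.resize(i[130:280,260:460],None,fx=4,fy=4,interpolation=2))
i=cv2.imread('pics/top1.png');cv2.imwrite('pics/t1.png',cv2.resize(i[110:250,250:430],None,fx=4,fy=4,interpolation=2))
"
```

```text
time: 2.52
tool_pos: [0.6713, -0.1199, 0.1897]
tool_rot: [-0.001, -0.695, 0.719, 0.002]
contact_force: [0.7, -0.3, 0.2]
gripper_width: 0.6
t 2.52 pos [ 0.6713 -0.1199  0.1897] tilt 0.21 jaw -92.01 turn units -0.01 q6 1.32 shift cm after turn [-0.36 -0.24  4.07] F [ 0.7 -0.3  0.2] w 0.6 unit [ 45.8   2.3 189.7]
```

View pics/s1.png

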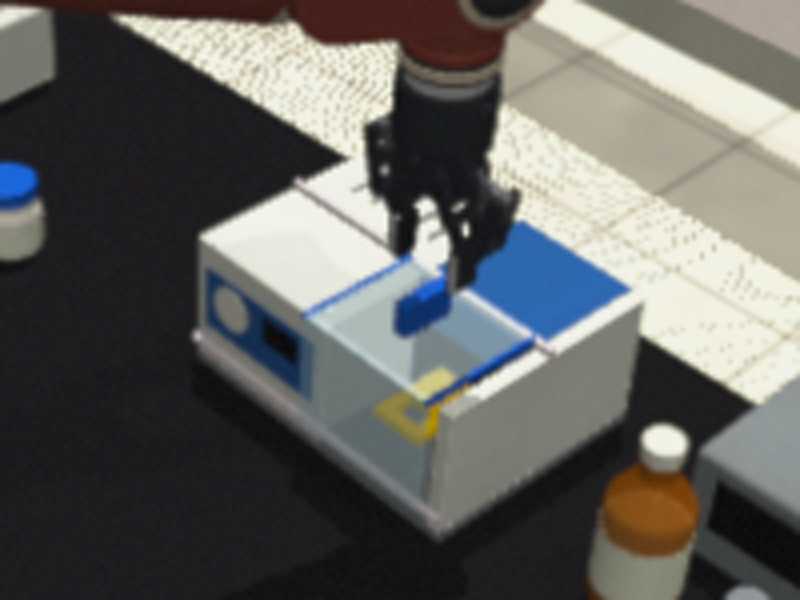

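View pics/t1.png

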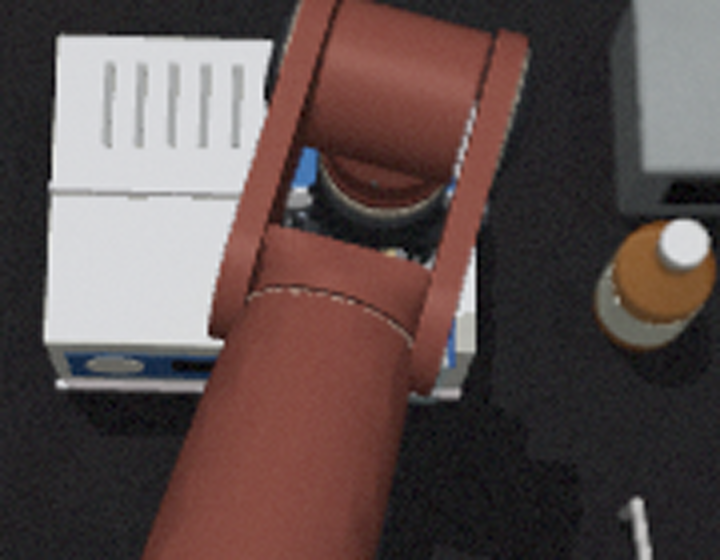

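The side view shows the fingers straddling the blue fin (around 420,305 in the crop). Now descend and grip.

```bash
python3 -m crank '[[-0.36,-0.24,0,0],[0,0,2,0],[0,0,2,0],[0,0,0,0],[0,0,0,0]]' && python3 -m crank '[[0,0,0,0],[0,0,0,0],[0,0,0,0],[0,0,0,0],[0,0,0,0],[0,0,0,0],[0,0,0,0]]' 0; python3 -c "
from h import *
go(world([.048,.13,.149]))"
```

```text
time: 3.03
tool_pos: [0.6752, -0.1154, 0.1516]
tool_rot: [-0.0, -0.695, 0.719, 0.0]
contact_force: [0.0, 0.4, 0.5]
gripper_width: 0.603
time: 3.62
tool_pos: [0.6763, -0.1156, 0.1536]
tool_rot: [0.001, -0.695, 0.719, -0.001]
contact_force: [-0.9, 1.0, 6.2]
gripper_width: 0.144
t 3.62 pos [ 0.6763 -0.1156  0.1536] tilt 0.18 jaw -91.93 turn units 0.0 q6 1.33 shift cm after turn [-12.32   0.26   0.46] F [-0.9  1.   6.2] w 0.144 unit [ 50.6   6.8 153.6]
```

```bash
python3 -m crank '[[0,0,-0.4,0],[-1.5,0,0,0],[-1.5,0,0,0],[-1.5,0,0,0],[-1.5,0,0,0],[-1.5,0,0,0],[-1.5,0,0,0],[-1.5,0,0,0],[-1,0,0,0],[0,0,0,0]]'; python3 -c "
from h import *
go(world([.048,.13,.149]))"
```

```text
time: 4.45
tool_pos: [0.6802, 0.0011, 0.1538]
tool_rot: [0.001, -0.696, 0.718, -0.001]
contact_force: [7.5, 2.4, -6.7]
gripper_width: 0.147
t 4.45 pos [0.6802 0.0011 0.1538] tilt 0.18 jaw -91.86 turn units 0.0 q6 1.49 shift cm after turn [-0.65  0.25  0.48] F [ 7.5  2.4 -6.7] w 0.147 unit [ 50.5 123.5 153.8]
```

```bash
python3 -m crank '[[-0.5,0,0.2,0],[-0.3,0,0,0],[-0.2,0,0,0],[0,0,0,0]]'; python3 -m crank '[[-0.2,0,0,0],[0,0,0,0]]'; python3 -c "
from h import *
go(world([.048,.136,.149]))"
```

```text
time: 4.78
tool_pos: [0.6804, 0.0071, 0.1537]
tool_rot: [-0.001, -0.695, 0.719, -0.003]
contact_force: [4.1, -7.4, -0.5]
gripper_width: 0.149
time: 4.95
tool_pos: [0.6804, 0.0072, 0.1537]
tool_rot: [-0.002, -0.695, 0.719, -0.004]
contact_force: [4.9, -12.6, -1.0]
gripper_width: 0.145
t 4.95 pos [0.6804 0.0072 0.1537] tilt 0.47 jaw -92.01 turn units 0.0 q6 1.51 shift cm after turn [-0.64  0.25  0.47] F [  4.9 -12.6  -1. ] w 0.145 unit [ 50.5 129.7 153.7]
```

```bash
python3 -m crank '[[0.5,0,0,0],[0,0,0,0],[0,0,0,0],[0,0,0,0],[0,0,0,0]]' 0.55; python3 -m crank '[[0,0,-3,0],[0,0,-4,0],[0,0,-4,0],[0,0,-3,0],[0,0,0,0]]' 1;  python3 -c "
from h import *
th=np.radians(5.5);go([.4205,-.325,.25],95.5)"
```

```text
time: 5.37
tool_pos: [0.6791, 0.007, 0.1532]
tool_rot: [-0.0, -0.695, 0.719, 0.0]
contact_force: [-0.8, 1.0, -0.0]
gripper_width: 0.548
time: 5.78
tool_pos: [0.6824, 0.0067, 0.3039]
tool_rot: [0.005, -0.695, 0.719, -0.006]
contact_force: [0.6, -0.3, 1.4]
gripper_width: 1.0
t 5.78 pos [0.6824 0.0067 0.3039] tilt 0.86 jaw -91.89 turn units -1.231 q6 1.5 shift cm after turn [30.49 29.33  5.04] F [ 0.6 -0.3  1.4] w 1.0 unit [ 52.6 129.2 303.9]
```

```bash
python3 -m crank '[[0,0,0,-0.62],[0,0,0,-0.61],[2.7,2.6,0,0],[2.7,2.6,0,0],[2.7,2.6,0,0],[2.7,2.6,0,0],[2.7,2.6,0,0],[2.7,2.6,0,0],[2.7,2.6,0,0],[2.7,2.6,0,0]]'; python3 -m crank '[[2.7,2.6,0,0],[2.7,2.6,1,0],[2.7,2.6,2,0],[0,0,0,0],[0,0,0,0]]' 0.8;  python3 -c "
from h import *
go([.4205,-.325,.06],95.5)
snap('top','top2');f=snap('side','side2')
i=cv2.imread('pics/side2.png');cv2.imwrite('pics/s2.png',cv2.resize(i[180:380,240:480],None,fx=3,fy=3,interpolation=2))
i=cv2.imread('pics/top2.png');cv2.imwrite('pics/t2.png',cv2.resize(i[110:300,250:450],None,fx=3,fy=3,interpolation=2))
"
```

```text
time: 6.62
tool_pos: [0.4916, -0.229, 0.2932]
tool_rot: [-0.0, 0.74, -0.672, 0.0]
contact_force: [0.2, -0.7, 0.0]
gripper_width: 1.0
time: 7.03
tool_pos: [0.4219, -0.3161, 0.262]
tool_rot: [-0.0, 0.739, -0.674, -0.002]
contact_force: [0.4, 0.2, 0.6]
gripper_width: 0.801
t 7.03 pos [ 0.4219 -0.3161  0.262 ] tilt 0.18 jaw -84.73 turn units -0.038 q6 0.69 shift cm after turn [ 0.93  0.2  20.2 ] F [0.4 0.2 0.6] w 0.801 unit [-196.8 -202.2  262. ]
```

View pics/s2.png

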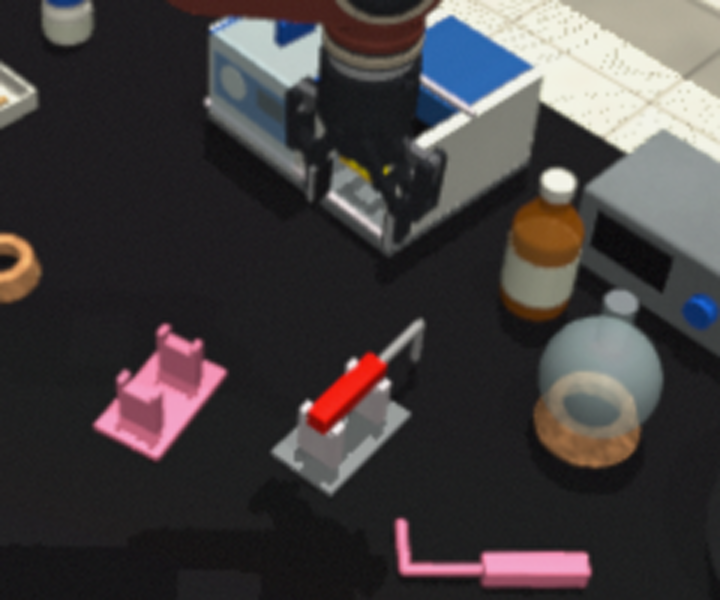

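View pics/t2.png

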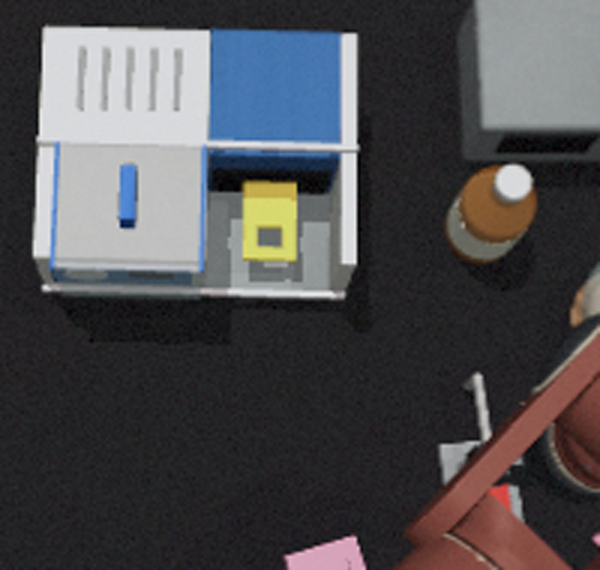

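The guard is open, and in the top crop the yellow tongue's hole is clear at about (270,236). Next I'll locate the hole and cross-check the handle from the side view.

```bash
python3 - <<'E'
from h import *
f=load('top2')
i=f['img'];h=cv2.cvtColor(i,cv2.COLOR_RGB2HSV)
m=((abs(h[...,0].astype(int)-28)<7)&(h[...,1]>100)).astype(np.uint8)
m[:160]=0;m[210:]=0;m[:,:310]=0;m[:,365:]=0
cs,hi=cv2.findContours(m,cv2.RETR_CCOMP,cv2.CHAIN_APPROX_NONE)
for c,hh in zip(cs,hi[0]):
    if cv2.contourArea(c)>8:
        M=cv2.moments(c); ctr=(M['m10']/M['m00'],M['m01']/M['m00']);print(hh[3],cv2.contourArea(c),cv2.boundingRect(c),ctr,plane(f,[ctr],.06).round(4), (unit(plane(f,[ctr],.06))*1000).round(1))
i=cv2.imread('pics/top2.png');cv2.imwrite('pics/t3.png',cv2.resize(i[160:215,315:365],None,fx=10,fy=10,interpolation=2))
g=load('side2')
mm,l,s,c=red(g)
k=[k for k in range(1,len(s)) if s[k][4]>50]
for a in k: print(s[a],c[a])
q=proj(g,[[.4205,-.325,.072],[.4659,-.32045,.072],[.37685,-.32845,.072]]);print(q)
E
```

```text
-1 441.0 (331, 169, 18, 28) (339.5011337868481, 183.02721088435374) [[ 0.684  -0.1236  0.06  ]] [[58.5 -0.9 60. ]]
1 61.5 (335, 185, 10, 9) (339.4742547425474, 188.69376693766938) [[ 0.6673 -0.1232  0.06  ]] [[41.9 -1.1 60. ]]
[343 298  26  25 239] [355.06694561 309.66108787]
[[354.75550252 308.3887972 ]
 [365.2626696  298.60965517]
 [344.00230083 317.92772464]]
```

View pics/t3.png

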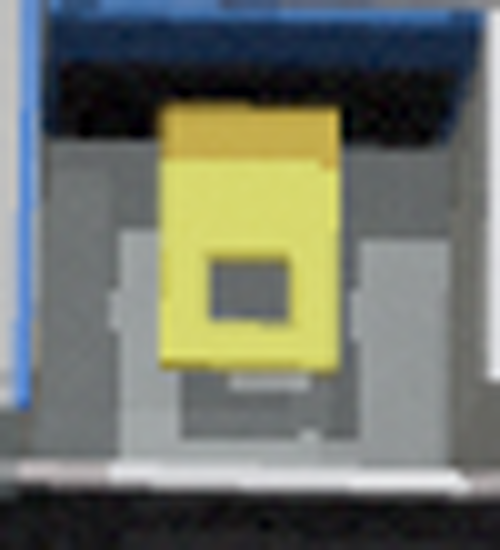

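```bash
python3 - <<'E'
from h import *
f=load('top2')
P=plane(f,[(339.5,191.8),(339.4,196.2),(335.2,190),(343.7,190),(330.5,190),(348.6,190)],.06)
print(P.round(4)); print((unit(P)*1000).round(1))
E
python3 -m crank '[[0.93,0.2,4,0],[0,0,4,0],[0,0,4,0],[0,0,4,0],[0,0,2.2,0],[0,0,0,0],[0,0,0,0]]' 0.8;  python3 -c "
from h import *
go([.4205,-.325,.045],95.5)
f=snap('side','side3')
i=cv2.imread('pics/side3.png');cv2.imwrite('pics/s3.png',cv2.resize(i[230:380,280:430],None,fx=4,fy=4,interpolation=2))"
```

```text
[[ 0.6583 -0.1231  0.06  ]
 [ 0.6455 -0.1226  0.06  ]
 [ 0.6636 -0.1111  0.06  ]
 [ 0.6634 -0.1351  0.06  ]
 [ 0.6637 -0.0978  0.06  ]
 [ 0.6633 -0.149   0.06  ]]
[[ 32.8  -1.3  60. ]
 [ 20.   -1.2  60. ]
 [ 37.8  10.9  60. ]
 [ 38.4 -13.1  60. ]
 [ 37.4  24.2  60. ]
 [ 38.8 -27.   60. ]]
time: 7.72
tool_pos: [0.423, -0.324, 0.0815]
tool_rot: [-0.0, 0.741, -0.672, -0.001]
contact_force: [0.9, -0.2, 0.6]
gripper_width: 0.799
t 7.72 pos [ 0.423  -0.324   0.0815] tilt 0.09 jaw -84.42 turn units 0.014 q6 0.68 shift cm after turn [0.08 0.26 3.65] F [ 0.9 -0.2  0.6] w 0.799 unit [-195.5 -210.1   81.5]
```

View pics/s3.png

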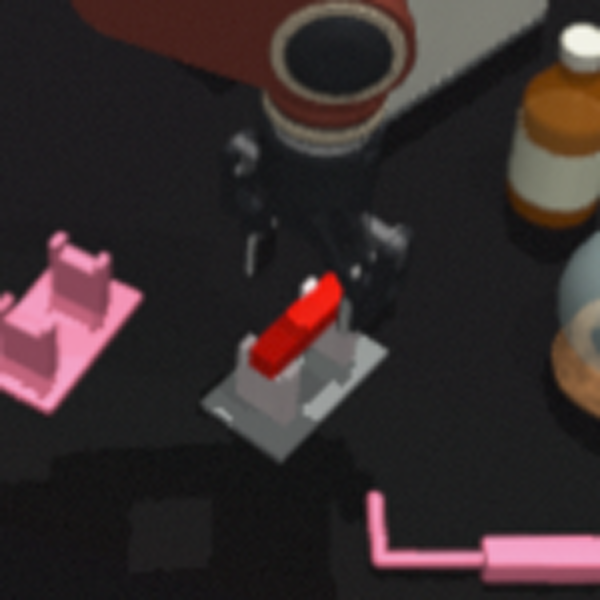

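The fingers straddle the red handle, at about (295,320) in the crop. The hole centre works out at about (0.668, -0.123). Descend and grip.

```bash
python3 -m crank '[[0.08,0.26,1,0],[0,0,2,0],[0,0,0.6,0],[0,0,0,0],[0,0,0,0]]';python3 -m crank '[[0,0,0,0],[0,0,0,0],[0,0,0,0],[0,0,0,0],[0,0,0,0],[0,0,0,0],[0,0,0,0]]' 0;  python3 -c "
from h import *
go([.4205,-.325,.045],95.5)"
```

```text
time: 8.18
tool_pos: [0.4201, -0.3267, 0.0465]
tool_rot: [0.0, 0.74, -0.673, 0.001]
contact_force: [-0.0, 0.2, -0.2]
gripper_width: 0.8
time: 8.77
tool_pos: [0.4202, -0.3269, 0.0466]
tool_rot: [0.0, 0.74, -0.673, 0.001]
contact_force: [-0.1, 0.4, 6.1]
gripper_width: 0.248
t 8.77 pos [ 0.4202 -0.3269  0.0466] tilt 0.09 jaw -84.55 turn units -0.009 q6 0.67 shift cm after turn [-0.19 -0.04  0.16] F [-0.1  0.4  6.1] w 0.248 unit [-198.1 -213.1   46.6]
```

```bash
python3 -m crank '[[0,0,-0.5,0],[0,0,-1.5,0],[0,0,-3,0],[0,0,-3,0],[0,0,-3,0],[0,0,-3,0],[0,0,-2,0],[0,0,0,0.62],[0,0,0,0.61],[0,0,0,0]]';  python3 -c "
from h import *
go(world([-.068,-.0012,.207]),UY+90)
f=snap('side','side4')
i=cv2.imread('pics/side4.png');cv2.imwrite('pics/s4.png',cv2.resize(i[180:330,280:480],None,fx=4,fy=4,interpolation=2))"
```

```text
time: 9.6
tool_pos: [0.4194, -0.3261, 0.2055]
tool_rot: [-0.0, -0.695, 0.719, 0.0]
contact_force: [0.5, 0.5, -1.7]
gripper_width: 0.246
t 9.6 pos [ 0.4194 -0.3261  0.2055] tilt 0.04 jaw -91.99 turn units -0.006 q6 0.8 shift cm after turn [-21.11 -13.1   -0.15] F [ 0.5  0.5 -1.7] w 0.246 unit [-199.  -212.3  205.5]
```

View pics/s4.png

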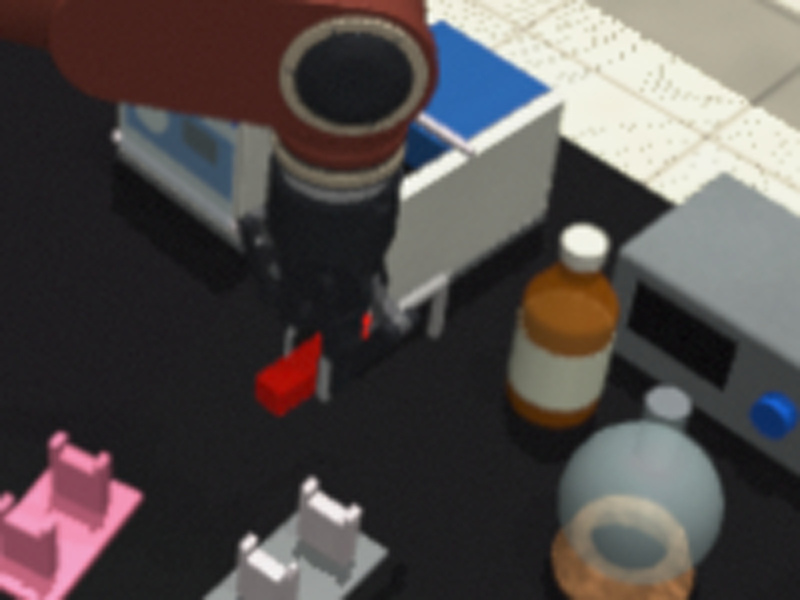

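```bash
python3 - <<'E'
from h import *
f=load('side4'); e=np.array([np.cos(np.radians(-2)),np.sin(np.radians(-2)),0])
t=np.array([.4194,-.3261,.2055])
for a in (0,.0015): 
  tip=t+e*(.11+a)+[0,0,.0144-.0495]; print(((proj(f,[tip,tip+[0,0,.045]])-[280,180])*4).round(1))
E
python3 -m crank '[[-3.0,-1.87,0,0],[-3.0,-1.87,0,0],[-3.0,-1.87,0,0],[-3.0,-1.87,0,0],[-3.0,-1.87,0,0],[-3.0,-1.87,0,0],[-3.0,-1.87,0,0],[0,0,0,0],[0,0,0,0]]'
python3 -c "
from h import *
go(world([-.068,-.0012,.116]),UY+90)
f=snap('side','side5');snap('top','top5')
i=cv2.imread('pics/side5.png');cv2.imwrite('pics/s5.png',cv2.resize(i[160:280,290:440],None,fx=5,fy=5,interpolation=2))
i=cv2.imread('pics/top5.png');cv2.imwrite('pics/t5.png',cv2.resize(i[110:300,250:450],None,fx=3,fy=3,interpolation=2))"
```

```text
[[429.6 334.9]
 [437.1 285.7]]
[[431.2 333.9]
 [438.7 284.6]]
time: 10.4
tool_pos: [0.5576, -0.1191, 0.2044]
tool_rot: [-0.001, -0.697, 0.717, 0.001]
contact_force: [0.6, -0.5, -1.4]
gripper_width: 0.244
t 10.4 pos [ 0.5576 -0.1191  0.2044] tilt 0.14 jaw -91.66 turn units 0.049 q6 1.26 shift cm after turn [ 0.05 -0.01  8.84] F [ 0.6 -0.5 -1.4] w 0.244 unit [-67.9  -0.8 204.4]
```

View pics/s5.png

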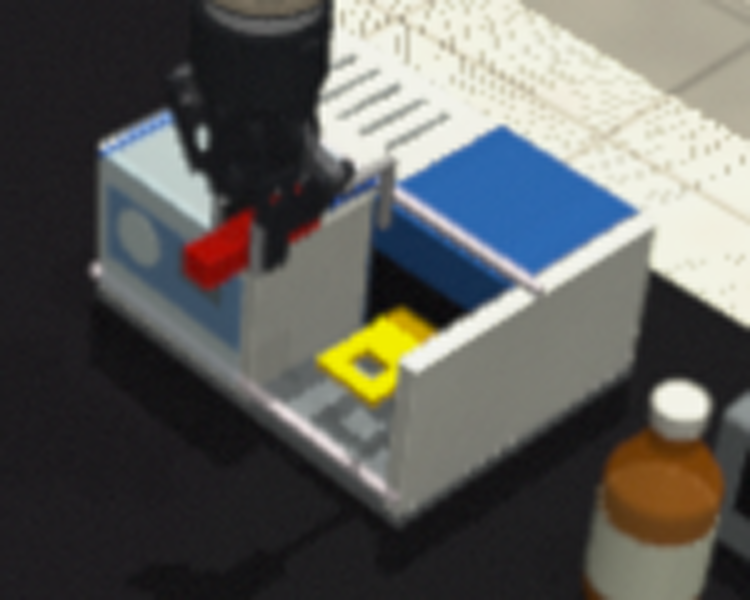

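View pics/t5.png

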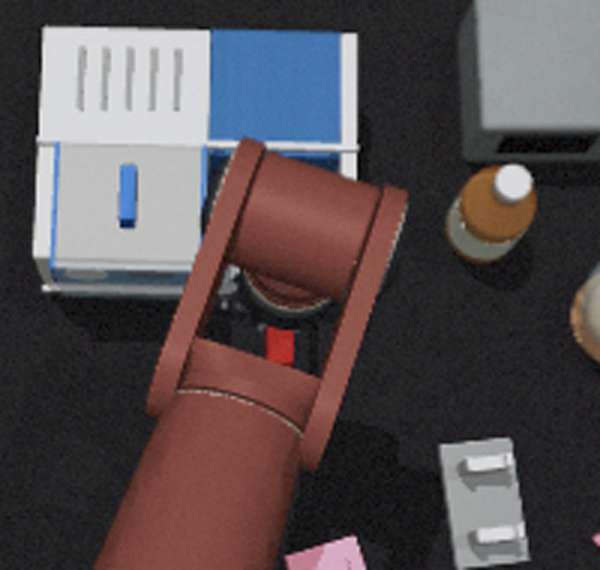

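```bash
python3 - <<'E'
from h import *
f=load('side5')
c=lambda x,y:((x+.5)/5-.5+290,(y+.5)/5-.5+160)
print((unit(plane(f,[c(383,223),c(385,226)],.1693))*1000).round(1),'hole',(unit(plane(f,[c(372,364),c(375,362)],.06))*1000).round(1))
e=np.array([np.cos(np.radians(-1.8)),np.sin(np.radians(-1.8)),0]);t=np.array([.5576,-.1191,.2044])
print((proj(f,[t+e*.111+[0,0,-.0351],t+e*.111+[0,0,.0099]])-[290,160])*5)
i=cv2.imread('pics/side5.png');cv2.imwrite('pics/s5b.png',cv2.resize(i[180:245,345:390],None,fx=12,fy=9,interpolation=2))
E
```

```text
[[ 46.4   1.8 169.3]
 [ 45.3  -1.  169.3]] hole [[43.9 -2.8 60. ]
 [46.6 -2.7 60. ]]
[[379.76904971 225.00759977]
 [385.55398841 165.29222601]]
```

View pics/s5b.png

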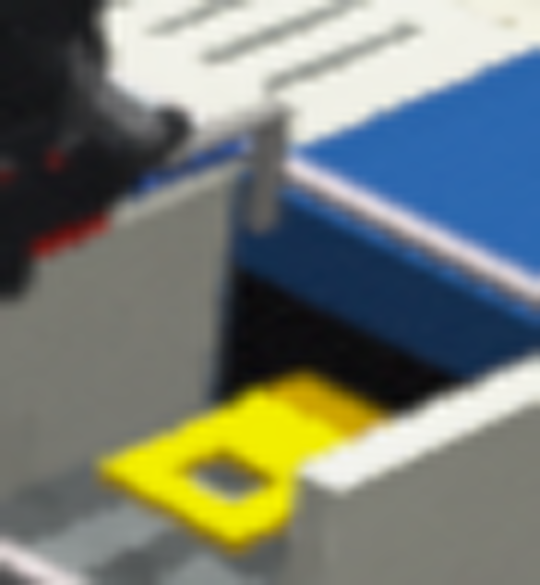

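```bash
python3 - <<'E'
from h import *
f=load('side5')
c=lambda x,y:((x+.5)/12-.5+345,(y+.5)/9-.5+180)
print((unit(plane(f,[c(261,226)],.1693))*1000).round(1),'hole',(unit(plane(f,[c(226,473),c(180,470),c(225,452),c(272,475),c(228,496)],.06))*1000).round(1))
E
```

```text
[[4.500e+01 1.000e-01 1.693e+02]] hole [[43.3 -0.6 60. ]
 [35.1  8.3 60. ]
 [50.9  7.5 60. ]
 [51.8 -9.1 60. ]
 [35.2 -9.4 60. ]]
```

```bash
python3 -m crank '[[0.05,0.1,3,0.04],[0,0,3,0],[0,0,3,0],[0,0,0.7,0],[0,0,0,0],[0,0,0,0]]'
python3 -c "
from h import *
go(world([-.069,-.0012,.071]),UY+90)
f=snap('side','side6')
i=cv2.imread('pics/side6.png');cv2.imwrite('pics/s6.png',cv2.resize(i[180:260,320:400],None,fx=7,fy=7,interpolation=2))"
```

```text
time: 11.0
tool_pos: [0.5566, -0.1222, 0.1094]
tool_rot: [0.0, -0.693, 0.721, -0.0]
contact_force: [0.5, -0.1, -0.8]
gripper_width: 0.248
t 11.0 pos [ 0.5566 -0.1222  0.1094] tilt 0.02 jaw -92.23 turn units -0.047 q6 1.26 shift cm after turn [-0.27  0.02  3.84] F [ 0.5 -0.1 -0.8] w 0.248 unit [-68.8  -3.9 109.4]
```

View pics/s6.png

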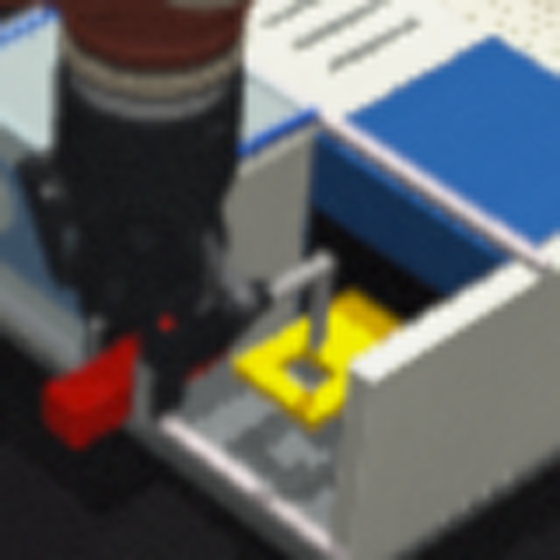

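The side view shows the rod end just above the hole, at about (312,360) in the crop. Trim sideways and lower in.

```bash
python3 -m crank '[[-0.25,0,0,-0.04],[0,0,1,0],[0,0,1,0],[0,0,0,0],[0,0,0,0]]'; python3 -c "
from h import *
go(world([-.069,-.0012,.071]),UY+90)
f=snap('side','side7')
i=cv2.imread('pics/side7.png');cv2.imwrite('pics/s7.png',cv2.resize(i[180:260,320:400],None,fx=7,fy=7,interpolation=2))"
```

```text
time: 11.47
tool_pos: [0.5558, -0.1184, 0.0874]
tool_rot: [-0.001, -0.695, 0.719, 0.001]
contact_force: [0.1, -0.0, -1.4]
gripper_width: 0.247
t 11.47 pos [ 0.5558 -0.1184  0.0874] tilt 0.14 jaw -91.92 turn units 0.005 q6 1.26 shift cm after turn [ 0.11 -0.08  1.64] F [ 0.1 -0.  -1.4] w 0.247 unit [-69.7  -0.1  87.4]
```

View pics/s7.png

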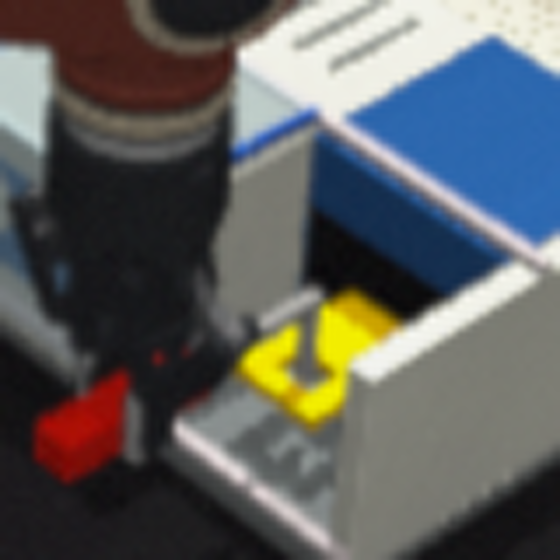

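```bash
python3 -m crank '[[0,0,0.8,0],[0,0,0.7,0],[0,0,0,0],[0,0,0,0]]'; python3 -m crank '[[0,0.3,0,0],[0,0.3,0,0],[0,0.3,0,0],[0,0.3,0,0],[0,0.3,0,0],[0,0.3,0,0],[0,0.3,0,0]]'; python3 -c "
from h import *
go(world([-.182,-.0012,.071]),UY+90)
f=snap('side','side8')
i=cv2.imread('pics/side8.png');cv2.imwrite('pics/s8.png',cv2.resize(i[180:260,320:400],None,fx=7,fy=7,interpolation=2))"
```

```text
time: 11.85
tool_pos: [0.556, -0.1186, 0.0726]
tool_rot: [-0.0, -0.695, 0.719, 0.001]
contact_force: [-0.5, -0.3, -2.1]
gripper_width: 0.245
time: 12.43
tool_pos: [0.5362, -0.1182, 0.074]
tool_rot: [0.001, -0.695, 0.719, -0.001]
contact_force: [3.9, -0.7, -3.9]
gripper_width: 0.242
t 12.43 pos [ 0.5362 -0.1182  0.074 ] tilt 0.14 jaw -91.93 turn units 0.003 q6 1.25 shift cm after turn [0.06 9.27 0.28] F [ 3.9 -0.7 -3.9] w 0.242 unit [-89.3  -0.6  74. ]
```

View pics/s8.png

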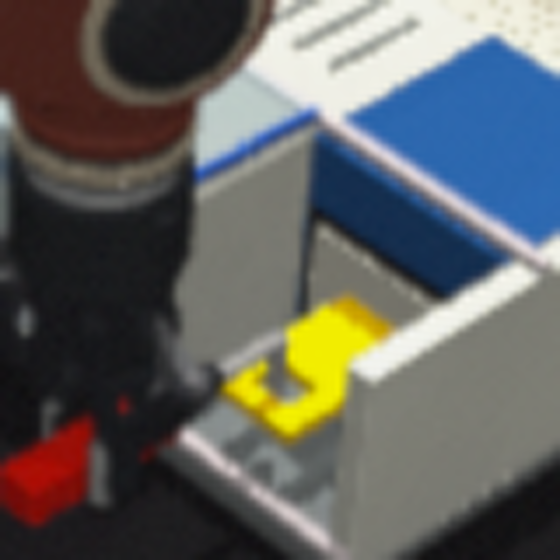

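The tongue follows the hook and the white tray front is now visible, at about (370,255). Keep drawing gently.

```bash
python3 -m crank '[[0,0.35,0,0],[0,0.35,0,0],[0,0.35,0,0],[0,0.35,0,0],[0,0.35,0,0],[0,0.35,0,0],[0,0.35,0,0],[0,0.35,0,0],[0,0.35,0,0]]'; python3 -c "
from h import *
go(world([-.182,-.0012,.071]),UY+90)
f=snap('side','side9')
i=cv2.imread('pics/side9.png');cv2.imwrite('pics/s9.png',cv2.resize(i[180:280,300:400],None,fx=6,fy=6,interpolation=2))"
```

```text
time: 13.23
tool_pos: [0.504, -0.1171, 0.0739]
tool_rot: [0.0, -0.695, 0.719, -0.0]
contact_force: [4.9, 0.1, -1.6]
gripper_width: 0.247
t 13.23 pos [ 0.504  -0.1171  0.0739] tilt 0.03 jaw -91.93 turn units 0.003 q6 1.23 shift cm after turn [0.06 6.05 0.28] F [ 4.9  0.1 -1.6] w 0.247 unit [-121.5   -0.6   73.9]
```

View pics/s9.png

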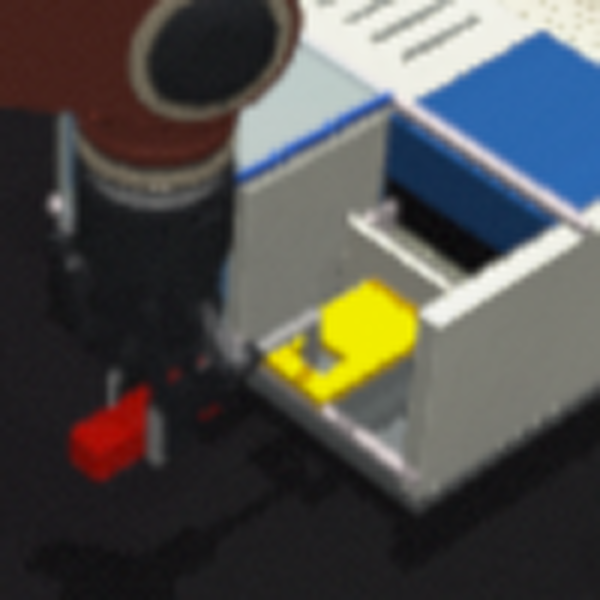

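The tray is following, with its front at about (410,250) in the crop, and the wrist force is about 5 N. Continue.

```bash
python3 -m crank '[[0,0.4,0,0],[0,0.4,0,0],[0,0.4,0,0],[0,0.4,0,0],[0,0.4,0,0],[0,0.4,0,0],[0,0.4,0,0],[0,0.4,0,0],[0,0.4,0,0],[0,0.4,0,0]]'; python3 -m crank '[[0,0.4,0,0],[0,0.4,0,0],[0,0.4,0,0],[0,0.2,0,0]]';python3 -c "
from h import *
go(world([-.182,-.0012,.071]),UY+90)
f=snap('side','side10')
i=cv2.imread('pics/side10.png');cv2.imwrite('pics/s10.png',cv2.resize(i[180:300,280:400],None,fx=5,fy=5,interpolation=2))"
```

```text
time: 14.12
tool_pos: [0.4639, -0.1158, 0.0738]
tool_rot: [0.0, -0.695, 0.719, -0.0]
contact_force: [4.1, -1.4, -1.5]
gripper_width: 0.242
time: 14.45
tool_pos: [0.4497, -0.1153, 0.0737]
tool_rot: [-0.0, -0.695, 0.719, 0.0]
contact_force: [5.0, -1.0, -0.8]
gripper_width: 0.244
t 14.45 pos [ 0.4497 -0.1153  0.0737] tilt 0.01 jaw -91.94 turn units 0.002 q6 1.19 shift cm after turn [0.06 0.61 0.27] F [ 5.  -1.  -0.8] w 0.244 unit [-175.9   -0.6   73.7]
```

View pics/s10.png

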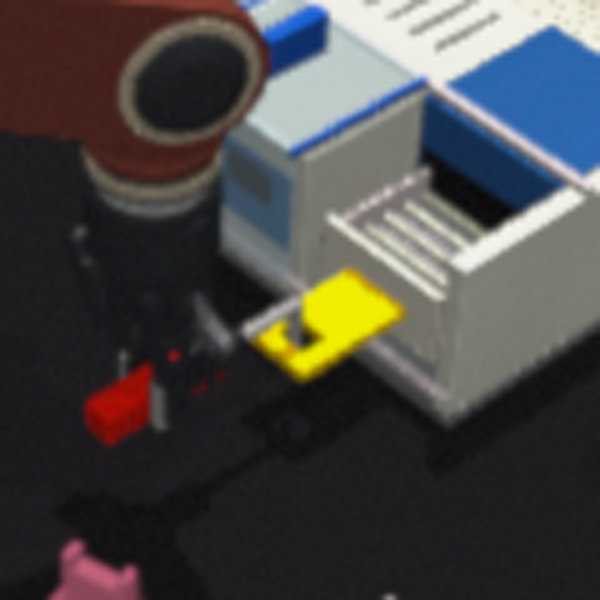

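```bash
python3 -m crank '[[0,0.2,0,0],[0,0.2,0,0],[0,0.2,0,0],[0,0,0,0]]'; python3 -m crank '[[0,0.2,0,0],[0,0,0,0]]';python3 -c "
from h import *
go(world([-.182,-.0012,.071]),UY+90)"
```

```text
time: 14.83
tool_pos: [0.4438, -0.115, 0.0736]
tool_rot: [-0.0, -0.695, 0.719, 0.0]
contact_force: [1.7, -0.4, -0.3]
gripper_width: 0.242
time: 15.0
tool_pos: [0.4419, -0.115, 0.0736]
tool_rot: [-0.0, -0.695, 0.719, 0.0]
contact_force: [2.9, -1.2, -0.1]
gripper_width: 0.247
t 15.0 pos [ 0.4419 -0.115   0.0736] tilt 0.03 jaw -91.93 turn units 0.004 q6 1.19 shift cm after turn [ 0.07 -0.16  0.26] F [ 2.9 -1.2 -0.1] w 0.247 unit [-183.6   -0.5   73.6]
```

Not at the stop yet, so nudge on and feel for it.

```bash
python3 -m crank '[[0,0.2,0,0],[0,0,0,0]]'; python3 -m crank '[[0,0.2,0,0],[0,0,0,0]]'; python3 -m crank '[[0,0.2,0,0],[0,0,0,0]]'
```

```text
time: 15.17
tool_pos: [0.4417, -0.115, 0.0739]
tool_rot: [0.002, -0.695, 0.719, -0.002]
contact_force: [11.1, -0.6, -5.4]
gripper_width: 0.249
time: 15.33
tool_pos: [0.4415, -0.115, 0.0742]
tool_rot: [0.003, -0.695, 0.719, -0.004]
contact_force: [19.2, -1.1, -10.9]
gripper_width: 0.239
time: 15.5
tool_pos: [0.4413, -0.115, 0.0744]
tool_rot: [0.005, -0.695, 0.719, -0.006]
contact_force: [27.0, -1.2, -16.0]
gripper_width: 0.241
```

At the stop: the force rises with no further motion. Relax to the hole's middle and look.

```bash
python3 -m crank '[[0,-0.4,0,0],[0,-0.4,0,0],[0,-0.3,0,0],[0,0,0,0],[0,0,0,0]]';python3 -c "
from h import *
go(world([-.182,-.0012,.15]),UY+90)
f=snap('side','side11')
i=cv2.imread('pics/side11.png');cv2.imwrite('pics/s11.png',cv2.resize(i[180:300,280:400],None,fx=5,fy=5,interpolation=2))"
```

```text
time: 15.92
tool_pos: [0.4464, -0.1149, 0.0731]
tool_rot: [-0.001, -0.695, 0.719, 0.001]
contact_force: [-0.4, 0.5, -0.4]
gripper_width: 0.248
t 15.92 pos [ 0.4464 -0.1149  0.0731] tilt 0.15 jaw -91.91 turn units 0.006 q6 1.19 shift cm after turn [ 0.09  0.3  -7.69] F [-0.4  0.5 -0.4] w 0.248 unit [-179.2   -0.3   73.1]
```

View pics/s11.png

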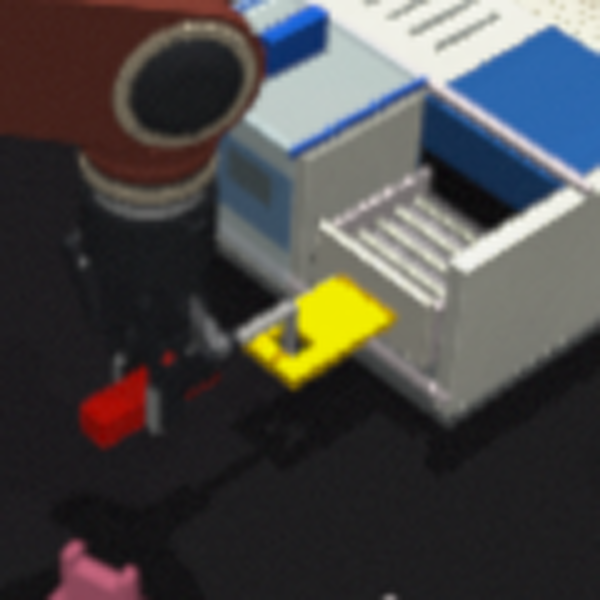

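```bash
python3 -m crank '[[0,0,-1,0],[0,0,-1,0],[0,0,-1,0],[0,0,-1,0],[0,0,0,0]]'; python3 -m crank '[[0,0,-3,0],[0,0,-3,0],[0,0,-3,0],[0,0,0,0],[0,0,0,0]]';python3 -c "
from h import *
go([.4202,-.3269,.2],95.45)
f=snap('side','side12')
i=cv2.imread('pics/side12.png');cv2.imwrite('pics/s12.png',cv2.resize(i[150:300,250:400],None,fx=4,fy=4,interpolation=2))"
```

```text
time: 16.38
tool_pos: [0.4492, -0.116, 0.1174]
tool_rot: [0.001, -0.695, 0.719, -0.003]
contact_force: [0.1, 0.0, -0.9]
gripper_width: 0.24
time: 16.8
tool_pos: [0.4485, -0.1157, 0.2064]
tool_rot: [0.001, -0.695, 0.719, -0.002]
contact_force: [0.9, -0.7, -1.3]
gripper_width: 0.247
t 16.8 pos [ 0.4485 -0.1157  0.2064] tilt 0.3 jaw -91.93 turn units -1.229 q6 1.19 shift cm after turn [20.75  4.83  0.67] F [ 0.9 -0.7 -1.3] w 0.247 unit [-177.    -1.1  206.4]
```

View pics/s12.png

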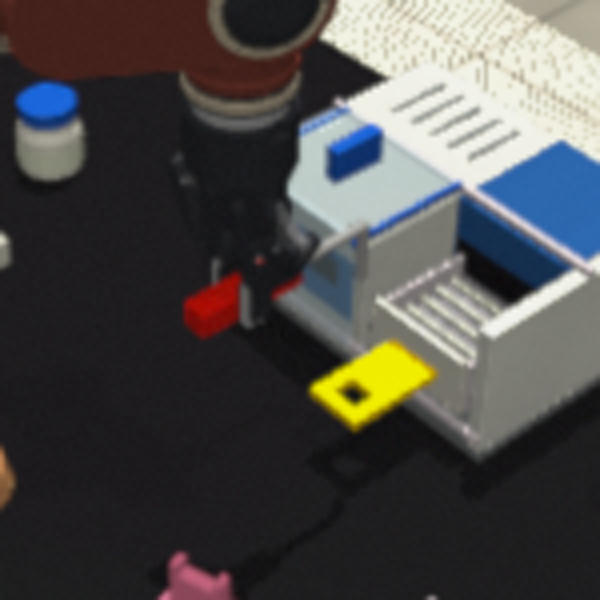

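The hook is free and the tongue stays out. Move over the cradle and check the hook's attitude.

```bash
python3 -m crank '[[0,0,0,-0.62],[0,0,0,-0.61],[3.45,0.8,0,0],[3.45,0.8,0,0],[3.45,0.8,0,0],[3.45,0.8,0,0],[3.45,0.8,0,0],[3.45,0.8,0,0],[0,0,0,0],[0,0,0,0]]';python3 -c "
from h import *
go([.4202,-.3269,.0466],95.45)
f=snap('side','side13');s=manip.state();t=s['tool_pos'];x=rot(s['tool_rot'])[:,0];e=np.array([-x[1],x[0],0]);print(e)
c=t+[0,0,.0144]+e*.0005
print(((proj(f,[c-e*.045,c+e*.11+[0,0,-.0495],c+e*.11+[0,0,-.0045]])-[270,200])*5).round())
i=cv2.imread('pics/side13.png');cv2.imwrite('pics/s13.png',cv2.resize(i[200:320,270:420],None,fx=5,fy=5,interpolation=2))"
```

```text
time: 17.68
tool_pos: [0.4177, -0.3263, 0.2011]
tool_rot: [-0.0, 0.739, -0.674, -0.002]
contact_force: [-0.4, 0.2, -1.3]
gripper_width: 0.246
t 17.68 pos [ 0.4177 -0.3263  0.2011] tilt 0.27 jaw -84.72 turn units -0.029 q6 0.68 shift cm after turn [ 0.15 -0.28 15.45] F [-0.4  0.2 -1.3] w 0.246 unit [-200.6 -212.5  201.1]
[0.99559452 0.09369095 0.        ]
[[382. 407.]
 [563. 310.]
 [572. 249.]]
```

View pics/s13.png

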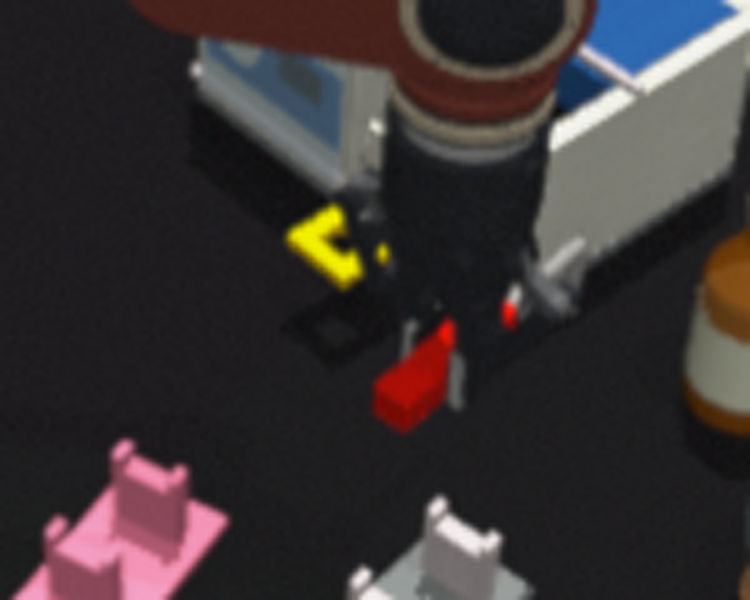

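```bash
python3 -m crank '[[0.1,-0.28,3,-0.03],[0,0,3,0],[0,0,3,0],[0,0,3,0],[0,0,1.5,0],[0,0,0,0],[0,0,0,0],[0,0,0,0]]';python3 -c "
from h import *
go([.4202,-.3269,.0466],95.45)
f=snap('side','side14')
i=cv2.imread('pics/side14.png');cv2.imwrite('pics/s14.png',cv2.resize(i[240:360,290:410],None,fx=5,fy=5,interpolation=2))"
```

```text
time: 18.4
tool_pos: [0.4229, -0.3263, 0.0699]
tool_rot: [-0.0, 0.741, -0.671, 0.001]
contact_force: [-0.2, 0.3, -0.5]
gripper_width: 0.244
t 18.4 pos [ 0.4229 -0.3263  0.0699] tilt 0.1 jaw -84.3 turn units 0.041 q6 0.67 shift cm after turn [0.03 0.27 2.33] F [-0.2  0.3 -0.5] w 0.244 unit [-195.5 -212.4   69.9]
```

View pics/s14.png

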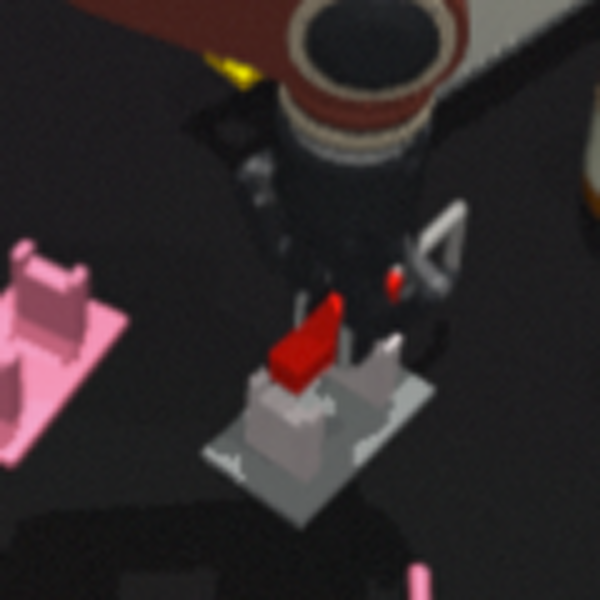

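The handle is centred over the groove. Lower it on.

```bash
python3 -m crank '[[0,0.2,0.5,0.03],[0,0,0.6,0],[0,0,0.6,0],[0,0,0.4,0],[0,0,0,0],[0,0,0,0]]';python3 -c "
from h import *
go([.4202,-.3269,.0466],95.45)"
```

```text
time: 18.95
tool_pos: [0.4198, -0.3266, 0.0473]
tool_rot: [-0.0, 0.74, -0.673, -0.0]
contact_force: [0.5, 0.1, -2.1]
gripper_width: 0.239
t 18.95 pos [ 0.4198 -0.3266  0.0473] tilt 0.04 jaw -84.56 turn units -0.001 q6 0.67 shift cm after turn [ 0.03 -0.03  0.07] F [ 0.5  0.1 -2.1] w 0.239 unit [-198.5 -212.8   47.3]
```

```bash
python3 -m crank '[[0,0,0.07,0],[0,0,0,0],[0,0,0,0]]'; python3 -m crank '[[0,0,0,0],[0,0,0,0],[0,0,0,0],[0,0,0,0],[0,0,0,0]]' 0.8; python3 -m crank '[[0,0,-1,0],[0,0,-3,0],[0,0,-4,0],[0,0,-4,0],[0,0,-4,0],[4,0,0,0],[4,0,0,0],[4,0,0,0],[4,0,0,0],[0,0,0,0]]'
python3 -c "
from h import *
go([.4202,-.3269,.0466],95.45)
f=snap('side','side15');snap('top','top15')
i=cv2.imread('pics/side15.png');cv2.imwrite('pics/s15.png',cv2.resize(i[160:360,250:450],None,fx=3,fy=3,interpolation=2))
i=cv2.imread('pics/top15.png');cv2.imwrite('pics/t15.png',cv2.resize(i[110:310,250:450],None,fx=3,fy=3,interpolation=2))"
```

```text
time: 19.2
tool_pos: [0.42, -0.3266, 0.0469]
tool_rot: [-0.0, 0.74, -0.673, -0.0]
contact_force: [0.0, -0.3, -0.7]
gripper_width: 0.245
time: 19.62
tool_pos: [0.4202, -0.3268, 0.0472]
tool_rot: [0.0, 0.74, -0.673, 0.0]
contact_force: [0.2, -0.5, 0.0]
gripper_width: 0.798
time: 20.45
tool_pos: [0.4345, -0.4917, 0.2064]
tool_rot: [0.001, 0.739, -0.674, 0.0]
contact_force: [-1.5, 1.1, -0.4]
gripper_width: 0.8
t 20.45 pos [ 0.4345 -0.4917  0.2064] tilt 0.12 jaw -84.78 turn units -0.038 q6 0.52 shift cm after turn [-16.57  -0.16  15.95] F [-1.5  1.1 -0.4] w 0.8 unit [-178.3 -377.3  206.4]
```

View pics/s15.png

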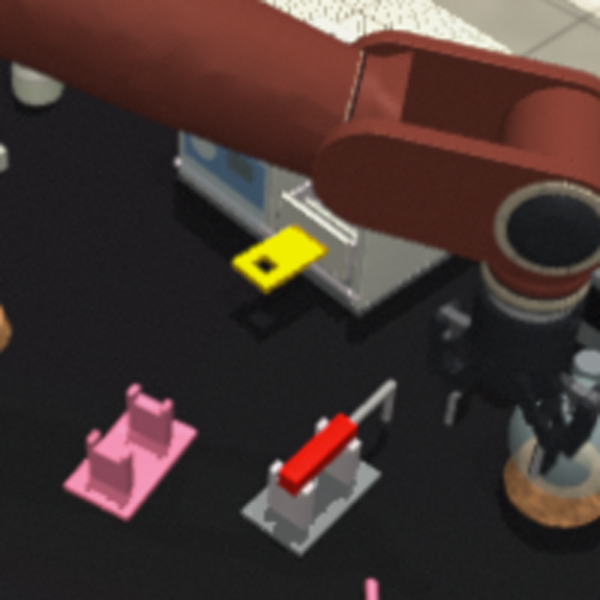

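View pics/t15.png

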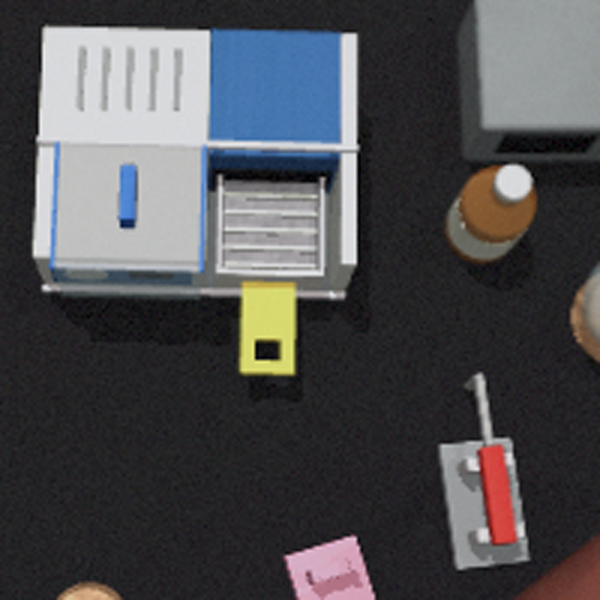

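```bash
python3 -m crank '[[0,0,-3,0],[0,0,-3,0],[0,0,0,0],[0,0,0,0],[0,0,0,0],[0,0,0,0]]'; python3 - <<'E'
from h import *
f=snap('top','top16')
c=lambda x,y:((x+.5)/3-.5+250,(y+.5)/3-.5+110)
print('hole unit',(unit(plane(f,[c(267,350),c(267,374)],.06))*1000).round(1))
print('fin',(unit(plane(f,[c(128,193)],.172))*1000).round(1))
for n in('top0','top16'):
    m,l,s,ce=red(load(n)); k=1+np.argmax(s[1:,4]); print(s[k],plane(f,[ce[k]],.072).round(4))
st=manip.state();print(st['time'],st['contact_force'].round(1))
a,b=load('top0')['img'].astype(int),f['img'].astype(int)
for nm,(x0,x1,y0,y1) in dict(bottle=(395,432,160,200),beaker=(115,155,235,275),jar=(165,200,195,230)).items(): print(nm,abs(a-b)[y0:y1,x0:x1].mean().round(2))
E
```

```text
time: 21.05
tool_pos: [0.4349, -0.4847, 0.2658]
tool_rot: [-0.0, 0.74, -0.672, -0.001]
contact_force: [0.1, -0.1, -0.8]
gripper_width: 0.801
hole unit [[-66.6  -0.5  60. ]
 [-89.3  -0.8  60. ]]
fin [[ 47.2 128.  172. ]]
[409 259  12  32 242] [[ 0.4211 -0.3232  0.072 ]]
[410 259  12  32 243] [[ 0.4208 -0.3244  0.072 ]]
21.1 [-0.1 -0.8 -0.8]
bottle 2.91
beaker 2.98
jar 2.92
```

All checks agree: the tray is at its stop, the guard is open, the hook is back within about 1 mm, and the bystanders haven't moved. Handing in.

```bash
python3 -c "
from h import *
print(manip.job_done())"
```

```text
the job is handed in; nothing more can be done
None
```

The filter tray is out at its stop, the guard is open, and the red-handled hook is back on its grey cradle. I handed the job in at about 21 s of the 67 s allowed; it reported no verdict.

I slid the guard by its fin until the force rose against its stop. Then I took the hook, lowered its end through the tongue's hole and drew the tray out at about 5 N. I confirmed the tray's stop by pulling until the wrist read about 27 N along the pull with no further motion.

Last checks before handing in:
- **Tray:** the tongue's hole measured at unit x of about -67 mm, against -65 mm expected with the tray fully out. It stayed out after the hook was lifted clear.
- **Guard:** the fin measured at unit y of about 128 mm, and the side and top pictures show it open. It had started about 7 mm off the closed position, so it travelled about 123 mm to its stop.
- **Hook:** its handle is about 1 mm from where it first lay, level and pointing the same way in both views.
- **Bottle, beaker and jar:** the before and after top views differ only by image noise.
- **Robot:** it was clear of everything, with the wrist force within noise (under 1 N per axis).

No check failed. Hook and hole positions from the two cameras differed by 1–2 mm, about the stated calibration error.

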